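# Clip the tube block onto the heated mixer

### The arm

A 7-joint arm with a two-finger parallel gripper is mounted at the origin on a cart in front of the work surface, level with it; the furniture and walls round the work are solid. World frame = base frame: x ahead of the robot, y to its left, z up, the work surface at z = 0. Lengths are in m, angles in rad, forces in N, time in s.
With the tool pointing down it reaches from about 0.35 to 0.9 m from the base axis. Payload 8.1 kg.
Tool frame: the origin (TCP) lies at the very end of the fingers, on their centre line; the grasp point (between the pads) lies 19 mm behind it (arm.tcp_to_grasp is the distance from the TCP to the grasp point, in m); z points along the fingers, y is the line along which they close (so a half turn about z gives the same grasp; the last joint's range is limited). The gripper opens to 92 mm and grips with 3 to 60 N. Pads are 19 mm wide; open, the fingers measure 130 mm over their backs; the gripper's body (75 mm by 190 mm) begins 47 mm behind the grasp point.
Start: joints at [-1.286, 0.434, 0.025, 1.573, -0.012, 1.134, -0.075], TCP at [0.236, 0.579, 0.227] pointing down, gripper open.
Joint ranges: [-2.62, 2.62], [-0.44, 2.09], [-1.27, 1.32], [0.08, 2.57], [-1.32, 4.46], [0.12, 2], [-2.74, 2.74]. Speed limits (rad/s): [2.22, 2.22, 3.01, 3.01, 3.14, 3.14, 3.14].

### API

Orientations are given as a rotation vector (axis times angle).
In Python, from cell import arm, eyes, observe gives the robot as it stands (arm), with the cameras (eyes) and the readings as plain functions.
- The arm moves only by the shell command python3 nudge.py 'ROWS' [FORCE]. ROWS is a JSON list of rows, 1 to 10 of them, each of 5 numbers: dx, dy, dz in m, then a turn about the tool's z in rad, then the opening from 0.0 (shut) to 1.0 (fully open); each row shifts and turns the commanded pose from where the row before left it, along the tool's axes as they then stand; what a row does not reach is not made up. A row lasts 1/10 s, in which the tool goes at most 0.05 m and 0.15 rad, less where a joint would pass 70% of its speed; a pose out of reach is approached as far as the arm can. The fingers move at their own pace and stop on an object; FORCE is the grip in N (left out, the last holds). Time passes only in rows, so rows that do not move let the fingers close. It prints the time, the measured TCP pose, the force, the opening and the grip force at its end.
- observe(): the state, without advancing time (a new reading comes with each control period).
- eyes.get_image(name): name is "scene" or "top" or "wrist"; returns a dict with "image" (420x560x3 uint8, blue, green, red), "fx", "fy", "cx", "cy" (pixels), "cam_to_world" (4x4, takes a point from camera to world coordinates); the wrist camera has in their place "mount" (4x4, takes a point from camera to tool coordinates, whose origin is the TCP and whose axes are the flange's). Camera axes: x right, y down, z forward; pixel columns grow to the right and rows downward; lengths in m; the calibration is good to about 2 mm. A picture is of the moment at which its call begins: read the wrist's pose just before it. There is no depth.
- arm.sign_off(): hands the job in; it is judged then, once.
The state is a dict: "clock": time; "joints": joint angles; "dq": joint speeds; "joint_efforts": joint torques, N m; "position": TCP position; "ee_rot": TCP orientation; "force": force on the tool from outside, world axes, zero at the start; "ft_torque": the same for the moment, N m; "width": opening from 0.0 (shut) to 1.0 (fully open); "gripper_force": force on a finger pad.
Only numpy, scipy, OpenCV 4.12 (cv2) and the standard library are available. Lean on these libraries where they do the work, as an engineer would, in place of code of your own. Each camera call takes 0.05 s, during which the arm holds its last target. There are 200 camera calls.

### The job

Fit the silver block with the twelve small wells to the heated mixer: set it down on the mixer so that both of its end holes go over the two pins, and let go of it while it still stands on the spring clips. Then press it down from above until it lies flat on the heater plate and both clips have snapped over its ends. Leave the dark block and everything else on the bench where they are.

Things in the scene. Friction and masses are not known exactly. Their poses are not given: they have to be found in the camera images.
- small_well_block: the block to fit, silver, 0.24 to 0.39 kg: base plate 150 x 60 x 8 mm whose ends stick out as ears, on it a solid block 100 x 50 x 34 mm (42 mm tall in all) with twelve 11 mm wells in its top and a flat land 28 mm long across the middle to press on. Grip it across the 50 mm. Origin: centre of the underside; x the long way, y across, z up. Fits either way round
- small_well_block_top (a point): centre of its top face, 42 mm above its underside, on the flat middle land
- small_well_block_hole_1 (a point): its hole in the +x ear, centre, at the underside; 10.5 mm wide, through the 8 mm plate, 63 mm from the middle
- small_well_block_hole_2 (a point): the same hole in the -x ear
- large_well_block: the other block, dark, same outer shape and frame, with four 19 mm wells; it stays where it is. The two blocks may stand at each other's places
- mixer: heated mixer, fixed: white housing 205 mm deep, 236 wide, 46 high, grey panel at its front (with a knob, up to 72 high); in the middle a platform 74 x 166 mm, its flat top (heater plate) 80 mm above the bench. Origin: on the bench under the platform's centre; x from panel to back, y along the platform, z up. The fitted block's long side lies along the mixer's y
- mixer_nest (a point): centre of the heater plate, 80 mm above the bench; the block's underside centre comes here when it is home
- mixer_pin_left (a point): tip of the locating pin on the mixer's +y side, 63 mm from the nest centre: 7 mm thick, 28 mm tall above the heater plate, the upper 8 mm tapering to 2 mm
- mixer_pin_right (a point): tip of the equal pin on the -y side
- mixer_clip_left (a joint): spring clip at the platform's +y end: bent steel leaf 40 mm wide, flared lip 33 mm above the heater plate. 0 rad: sprung in, nose 72 mm from the nest centre; about 0.1 as a block's end passes it. A block set down stands on both flares, underside about 17 mm above the plate; pressing it past the noses takes 10 to 20 N, then it drops flat and the clips return to 0
- mixer_clip_right (a joint): the equal clip at the -y end
- lab_timer: white timer, 68 x 62 x 18 mm, loose on the bench; stays
- label_tape: roll of beige tape, 100 mm wide, 25 mm high, loose on the bench; stays

How it is judged:
On the way:
1. the silver block stands let go on the spring clips with both holes over the pins, not yet pressed down (horizontal distance between small_well_block and mixer_nest below 0.004 m and angle between the x axis of small_well_block and the y axis of mixer, either way round below 0.06 rad and z of small_well_block in the frame of mixer_nest between 0.008 and 0.022 m and contact force between the fingers and small_well_block below 0.2 N), for 0.2 s.
At the end, for the whole second after the job is handed in: the silver twelve-well block lies flat on the heater plate over both pins (underside within 2 mm of the plate, tilt under 0.02 rad, centre within 4 mm of the nest centre, long side along the platform within 0.05 rad), both clips have sprung back over its ends (under 0.03 rad), and it is at rest (horizontal distance between small_well_block and mixer_nest below 0.004 m and angle between the x axis of small_well_block and the y axis of mixer, either way round below 0.05 rad and z of small_well_block in the frame of mixer_nest below 0.002 m and angle between small_well_block's own z axis and vertical below 0.02 rad and value of joint each of mixer_clip_left, mixer_clip_right below 0.03 rad and linear speed of small_well_block below 0.01 m/s); the robot touches nothing.
It fails at once if the silver block is tipped over by more than about 45 degrees (angle between small_well_block's own z axis and vertical above 0.8 rad).
It fails at once if the dark block is moved by more than 20 mm (distance of large_well_block from where it was at the start of the episode above 0.02 m).
It fails at once if the timer is moved by more than 20 mm (distance of lab_timer from where it was at the start of the episode above 0.02 m).
It fails at once if the tape is moved by more than 20 mm (distance of label_tape from where it was at the start of the episode above 0.02 m).
It also fails if it takes over 48 s, if anything falls off the work surface, if the arm or the gripper's body presses on something with over 40 N, if the wrist force passes 120 N, or if a joint passes its speed limit or range.

## Working session

There is one attempt and no reset: what is moved stays moved. The work goes in short steps, Python scripts to look and compute and a shell command to move; the robot and the scene stay as the last step left them, time stands still between calls to the robot, and variables do not carry over. Pictures are saved under pics/ and viewed, at most 10 in all, crops included, and the job is handed in when it is done.

```bash
ls; mkdir -p pics; python3 - <<'E'
from cell import arm, eyes, observe
import cv2,numpy as np
o=observe();print(o)
for n in("scene","top"):
    d=eyes.get_image(n);cv2.imwrite(f"pics/{n}0.png",d["image"]);np.save(f"pics/{n}0.npy",d,allow_pickle=True)
    print(n,d["fx"],d["fy"],d["cx"],d["cy"],np.round(d["cam_to_world"],4).tolist())
d=eyes.get_image("wrist");print(d["fx"],d["cx"],d["cy"],np.round(d["mount"],4).tolist())
E
```

```text
cell.py
nudge.py
pics
{'clock': 0.0, 'joints': array([-1.28559767,  0.43521392,  0.02498094,  1.57410274, -0.01161407,
        1.133983  , -0.07509125]), 'dq': array([-0.00023705,  0.00137895, -0.00134628,  0.00037934,  0.0004674 ,
       -0.00128489,  0.00107242]), 'joint_efforts': array([ 7.37540031e-04, -6.67849302e+01,  9.85478573e-01, -3.14454246e+01,
       -6.05546334e-02,  4.30577353e-02,  1.70565631e-04]), 'position': array([0.23620478, 0.57809599, 0.2259485 ]), 'ee_rot': array([-6.05424434e-01, -3.08253014e+00,  2.43855320e-03]), 'force': array([-0.3781418 , -0.49935394,  0.39418619]), 'ft_torque': array([-0.01174584,  0.00149656,  0.01281519]), 'gripper_force': 0.0, 'width': 0.9992288721962947}
scene 385.3385255197342 385.3385255197342 280.90638891852336 211.66232113916777 [[0.7612, -0.4893, 0.4256, -0.0097], [-0.6485, -0.5712, 0.5032, -0.5365], [-0.0031, -0.659, -0.7521, 0.9902], [0.0, 0.0, 0.0, 1.0]]
top 398.3798431027724 398.3798431027724 276.39492566578946 208.74883704924227 [[0.022, -0.9964, 0.0813, 0.3931], [-0.9993, -0.0196, 0.0307, 0.071], [-0.029, -0.0819, -0.9962, 1.1337], [0.0, 0.0, 0.0, 1.0]]
323.0340031137 282.75662317786293 217.11921630245766 [[-0.0009, -0.9629, -0.27, 0.073], [1.0, -0.0012, 0.0007, -0.0004], [-0.001, -0.27, 0.9629, -0.158], [0.0, 0.0, 0.0, 1.0]]
```

View pics/top0.png

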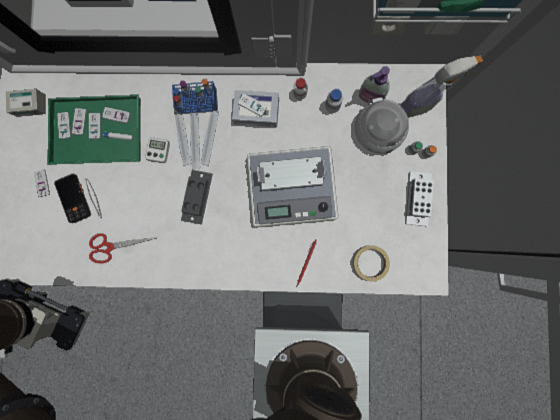

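View pics/scene0.png

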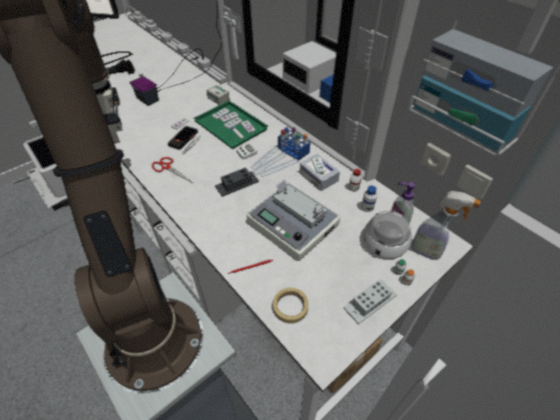

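The top view shows the silver block at about (420,199), the mixer platform at (291,172), the dark block at (196,196), the timer at (157,149) and the tape at (371,263). The scene view agrees: silver block (371,298), mixer (293,215).

```bash
cat > h.py <<'E'
import numpy as np,cv2
from scipy.spatial.transform import Rotation as R
from cell import arm, eyes, observe
def pose():
    o=observe();T=np.eye(4);T[:3,:3]=R.from_rotvec(o["ee_rot"]).as_matrix();T[:3,3]=o["position"];return T
def shot(n,f):
    P=pose();d=eyes.get_image(n);C=d["cam_to_world"] if n!="wrist" else P@d["mount"]
    cv2.imwrite(f"pics/{f}.png",d["image"]);np.savez(f"pics/{f}.npz",C=C,k=[d["fx"],d["fy"],d["cx"],d["cy"]],im=d["image"])
def cam(f): z=np.load(f"pics/{f}.npz");return z["C"],z["k"]
def ray(f,u,v):
    C,k=cam(f);return C[:3,3],C[:3,:3]@np.array([(u-k[2])/k[0],(v-k[3])/k[1],1])
def at(f,u,v,z):
    o,d=ray(f,u,v);return o+d*(z-o[2])/d[2]
def proj(f,p):
    C,k=cam(f);q=C[:3,:3].T@(np.asarray(p)-C[:3,3]);return k[:2]*q[:2]/q[2]+k[2:]
def tri(*obs):
    A=np.zeros((3,3));b=np.zeros(3)
    for f,u,v in obs:
        o,d=ray(f,u,v);d=d/np.linalg.norm(d);M=np.eye(3)-np.outer(d,d);A+=M;b+=M@o
    return np.linalg.solve(A,b)
def togo(p,yaw=None):
    T=pose();print("tool-axes delta",np.round(T[:3,:3].T@(np.array(p)-T[:3,3]),4),"toolx yaw",np.arctan2(T[1,0],T[0,0]),"tooly yaw",np.arctan2(T[1,1],T[0,1]),"tilt",T[:3,2])
E
python3 - <<'E'
from h import *
shot("top","t1");shot("scene","s1")
for n,u,v,z in [("silver",420,199,.042),("dark",196,196,.042),("nest",291,172,.08),("sil top end",422,174,.008),("sil bot end",418,225,.008),("platL",258,175,.08),("platR",325,170,.08),("kettle",381,127,.1),("greenbottle",417,148,.04),("orange",430,152,.04)]:
    print(n,at("t1",u,v,z).round(3))
print(tri(("t1",420,199),("s1",371,297)))
togo([.4,-.3,.25])
E
```

```text
silver [ 0.517 -0.286  0.042]
dark [0.513 0.329 0.042]
nest [0.578 0.067 0.08 ]
sil top end [ 0.592 -0.304  0.008]
sil bot end [ 0.447 -0.292  0.008]
platL [0.569 0.155 0.08 ]
platR [ 0.585 -0.024  0.08 ]
kettle [ 0.698 -0.167  0.1  ]
greenbottle [ 0.658 -0.28   0.04 ]
orange [ 0.648 -0.315  0.04 ]
[ 0.52025441 -0.29362935  0.02475555]
tool-axes delta [-0.4838 -0.7512 -0.023 ] toolx yaw 2.753665167153434 tooly yaw 1.1828687776115936 tilt [-2.08595771e-04 -7.30216649e-04 -9.99999712e-01]
```

```bash
python3 nudge.py '[[0,0,-0.01,0.14,1],[0,0,-0.01,0.14,1],[0,0,-0.01,0.14,1],[0,0,-0.01,0.14,1],[0,0,-0.01,0.14,1],[0,0,-0.01,0.14,1],[0,0,-0.01,0.14,1],[0,0,0,0.11,1],[0,0,0,0,1]]'; python3 -c "
from h import *
togo([.577,.11,.29])"
```

```text
clock: 1.15
position: [0.2363, 0.5787, 0.2969]
ee_rot: [-2.118, -2.321, -0.001]
force: [-0.2, -0.1, -0.0]
width: 1.0
gripper_force: 0.0
tool-axes delta [-0.4978  0.2965  0.0068] toolx yaw 1.6621852430588666 tooly yaw 0.0913888502493451 tilt [ 2.08911811e-04  3.00662234e-04 -9.99999933e-01]
```

```bash
python3 nudge.py '[[-0.025,0.015,0,0,1],[-0.0415,0.0247,0,0,1],[-0.0415,0.0247,0,0,1],[-0.0415,0.0247,0,0,1],[-0.0415,0.0247,0,0,1],[-0.0415,0.0247,0,0,1],[-0.0415,0.0247,0,0,1],[-0.0415,0.0247,0,0,1],[-0.0415,0.0247,0,0,1],[-0.0415,0.0247,0,0,1]]';python3 nudge.py '[[-0.04,0.024,0,0,1],[-0.04,0.02,0.02,0,1],[-0.02,0.01,0.02,0,1],[0,0,0,0,1],[0,0,0,0,1]]'; python3 -c "
from h import *
togo([.577,.11,.27]);shot('wrist','w1')"
```

```text
clock: 2.15
position: [0.5103, 0.2021, 0.2967]
ee_rot: [-2.111, -2.327, -0.0]
force: [1.6, -0.0, -0.9]
width: 1.004
gripper_force: 0.0
clock: 2.65
position: [0.5723, 0.1092, 0.2562]
ee_rot: [-2.114, -2.323, 0.002]
force: [-0.3, 1.0, -0.1]
width: 1.002
gripper_force: 0.0
tool-axes delta [ 0.0004  0.0048 -0.0138] toolx yaw 1.665139641139207 tooly yaw 0.09434323970365678 tilt [-1.56671089e-03 -1.95755206e-04 -9.99998754e-01]
```

View pics/w1.png

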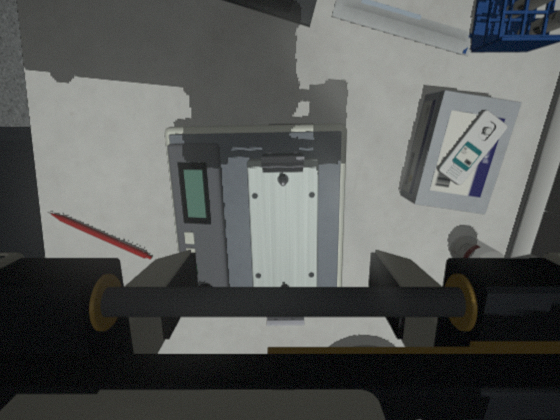

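The wrist view shows the mixer with the left pin at about (283,180) and the left clip at (282,163). The right pin at (284,287) is hidden behind the gripper, so I shift toward -y for two clearer views.

```bash
python3 nudge.py '[[-0.03,0,0,0,1],[-0.04,0.02,0,0,1],[-0.03,0.02,0,0,1],[0,0,0,0,1],[0,0,0,0,1],[0,0,0,0,1]]'; python3 -c "
from h import *
shot('wrist','w2')";python3 nudge.py '[[0,-0.04,0,0,1],[0,-0.04,0,0,1],[0,0,0,0,1],[0,0,0,0,1],[0,0,0,0,1]]'; python3 -c "
from h import *
shot('wrist','w3')
a=[cv2.resize(np.load(f'pics/{f}.npz')['im'][40:250,180:380],None,fx=2,fy=2.8,interpolation=cv2.INTER_CUBIC) for f in('w2','w3')]
cv2.imwrite('pics/w23.png',np.hstack(a))"
```

```text
clock: 3.3
position: [0.6214, 0.0158, 0.2571]
ee_rot: [-2.111, -2.325, -0.002]
force: [0.1, -0.3, 0.4]
width: 1.001
gripper_force: 0.0
clock: 3.85
position: [0.543, 0.0073, 0.2573]
ee_rot: [2.113, 2.324, 0.002]
force: [-0.0, -0.1, 0.2]
width: 1.002
gripper_force: 0.0
```

View pics/w23.png

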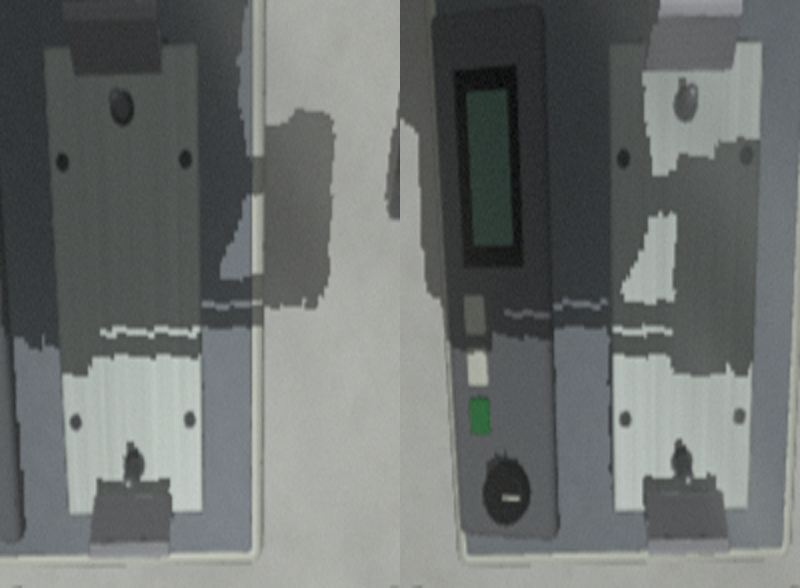

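Both views show the platform corners, four screws and both pins, with the pins at about (122,103) and (133,465) in the left crop.

```bash
cat > m.py <<'E'
from h import *
c=lambda X,Y:((X%400)/2+180-.25,Y/2.8+40-.3)
names="sTL sTR sBL sBR cTL cTR cBL cBR".split()
A=[(62,162),(185,159),(76,422),(190,420),(45,45),(198,43),(70,513),(202,510)]
B=[(623,159),(746,155),(625,419),(739,416),(609,43),(762,42),(614,512),(748,508)]
P=np.array([tri(("w2",*c(*a)),("w3",*c(*b))) for a,b in zip(A,B)])
for n,p in zip(names,P):print(n,p.round(4))
z=P[:,2].mean();print("z",z)
for f,L in(("w2",A),("w3",B)):
    Q=np.array([at(f,*c(*a),.08) for a in L])
    for s in(slice(0,4),slice(4,8)):
        q=Q[s];d=(q[0]+q[1]-q[2]-q[3])[:2];e=(q[1]+q[3]-q[0]-q[2])[:2]
        print(f,q.mean(0).round(4),"yaw long",np.arctan2(d[1],d[0]).round(4),"short",np.arctan2(e[1],e[0]).round(4),"len",np.hypot(*d)/2,np.hypot(*e)/2)
E
python3 m.py; python3 -c "
from h import *
togo([.517,-.29+0,.257])"
```

```text
sTL [0.5416 0.1087 0.0803]
sTR [0.6012 0.1156 0.0799]
sBL [0.552  0.0172 0.0791]
sBR [0.6118 0.0238 0.0789]
cTL [0.5312 0.1457 0.0759]
cTR [0.604  0.1531 0.076 ]
cBL [ 0.5498 -0.02    0.0769]
cBR [ 0.6214 -0.0105  0.0811]
z 0.07852146534974719
w2 [0.5767 0.0664 0.08  ] yaw long 1.6863 short 0.11 len 0.09211488755072468 0.06003593137685388
w2 [0.577  0.0672 0.08  ] yaw long 1.6788 short 0.1081 len 0.16456930638752737 0.07188706363796869
w3 [0.5766 0.0664 0.08  ] yaw long 1.6834 short 0.1145 len 0.09198877495762675 0.059958534412255314
w3 [0.5765 0.0665 0.08  ] yaw long 1.6831 short 0.1073 len 0.16455434933286042 0.07239306320095026
tool-axes delta [-0.2931 -0.054   0.    ] toolx yaw 1.6653140096327417 tooly yaw 0.09451766373924077 tilt [ 1.20843950e-03  1.30345207e-04 -9.99999261e-01]
```

```bash
python3 nudge.py '[[-0.02,-0.01,0,0,1],[-0.04,-0.015,0,0,1],[-0.04,-0.015,0,0,1],[-0.04,-0.015,0,0,1],[-0.04,-0.015,0,0,1],[-0.04,-0.015,0,0,1],[-0.04,-0.015,0,0,1],[-0.024,-0.008,0,0,1],[0,0,0,0.13,1],[0,0,0,0.13,1]]'; python3 nudge.py '[[0,0,0,0.135,1],[0,0,0,0.135,1],[0,0,0,0.135,1],[0,0,0,0.135,1],[0,0,0,0.135,1],[0,0,0,0.135,1],[0,0,0,0.135,1],[0,0,0,0.135,1],[0,0,0,0.135,1],[0,0,0,0.135,1]]';python3 nudge.py '[[0,0,0.01,0.135,1],[0,0,0.02,0,1],[0,0,0.01,0,1],[0,0,0,0,1],[0,0,0,0,1]]'; python3 -c "
from h import *
togo([.462,-.286,.217])"
```

```text
clock: 4.9
position: [0.4612, -0.2885, 0.2567]
ee_rot: [2.406, 2.019, -0.001]
force: [-0.4, -0.0, -1.3]
width: 1.002
gripper_force: 0.0
clock: 5.9
position: [0.462, -0.287, 0.2568]
ee_rot: [3.139, 0.077, -0.0]
force: [-0.6, 0.1, -0.4]
width: 1.004
gripper_force: 0.0
clock: 6.4
position: [0.4612, -0.2871, 0.2171]
ee_rot: [3.139, -0.127, -0.0]
force: [0.1, -0.4, 1.0]
width: 1.002
gripper_force: 0.0
tool-axes delta [ 0.0007 -0.0012  0.0001] toolx yaw -0.08085360137632165 tooly yaw -1.6516499004325444 tilt [-9.53459633e-05 -5.06199843e-04 -9.99999867e-01]
```

Two views with a shift along tool y.

```bash
python3 nudge.py '[[0,0.02,0,0,1],[0,0.01,0,0,1],[0,0,0,0,1],[0,0,0,0,1],[0,0,0,0,1]]'; python3 -c "
from h import *
shot('wrist','w4')";python3 nudge.py '[[0,-0.03,0,0,1],[0,-0.03,0,0,1],[0,0,0,0,1],[0,0,0,0,1],[0,0,0,0,1]]'; python3 -c "
from h import *
shot('wrist','w5')
a=[cv2.resize(np.load(f'pics/{f}.npz')['im'][40:250,180:380],None,fx=2,fy=2.8,interpolation=cv2.INTER_CUBIC) for f in('w4','w5')]
cv2.imwrite('pics/w45.png',np.hstack(a))"
```

```text
clock: 6.9
position: [0.4587, -0.3161, 0.2168]
ee_rot: [-3.138, 0.127, -0.0]
force: [-0.4, -0.3, 0.3]
width: 1.001
gripper_force: 0.0
clock: 7.45
position: [0.4633, -0.2574, 0.2169]
ee_rot: [3.139, -0.128, 0.001]
force: [0.3, -0.6, 0.0]
width: 1.001
gripper_force: 0.0
```

View pics/w45.png

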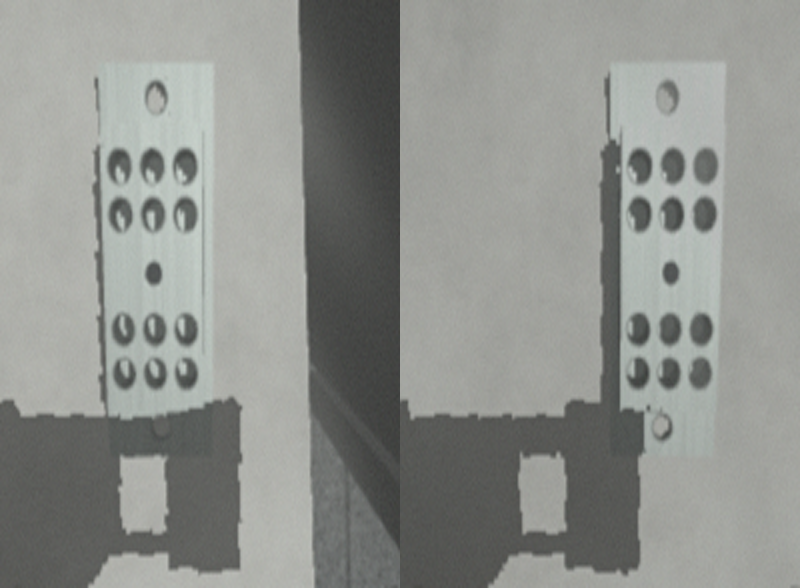

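Both crops show the silver block with twelve wells, its centre hole at (153,273) in the left crop and (671,273) in the right, and ear holes at (156,98)/(668,97) and (162,427)/(662,427).

```bash
cat > b.py <<'E'
from h import *
c=lambda X,Y:((X%400)/2+180-.25,Y/2.8+40-.3)
A=[(120,166),(153,166),(185,166),(121,214),(153,214),(185,214),(124,330),(155,330),(186,329),(124,374),(155,374),(186,373),(153,273)]
B=[(640,166),(673,166),(706,165),(639,214),(672,214),(705,213),(638,329),(670,329),(701,329),(637,374),(669,373),(700,373),(671,273)]
P=np.array([tri(("w4",*c(*a)),("w5",*c(*b))) for a,b in zip(A,B)])
print("wells z",P[:,2].round(4),"mean",P[:12].mean(0).round(4),"ctr",P[12].round(4))
for f,L,h in(("w4",A,[(156,98),(162,427)]),("w5",B,[(668,97),(662,427)])):
    Q=np.array([at(f,*c(*a),.042) for a in L]);q=Q[:12]
    d=(q[:6].mean(0)-q[6:].mean(0));print(f,q.mean(0).round(4),"ctr",Q[12].round(4),"yaw",np.arctan2(d[1],d[0]))
    H=np.array([at(f,*c(*a),.008) for a in h]);d=H[0]-H[1];print(" holes",H.mean(0).round(4),"yaw",np.arctan2(d[1],d[0]),np.linalg.norm(d))
for a,b in(((156,98),(668,97)),((162,427),(662,427))):print(tri(("w4",*c(*a)),("w5",*c(*b))).round(4))
E
python3 b.py
```

```text
wells z [0.0398 0.0398 0.0425 0.0387 0.0415 0.0442 0.0382 0.0411 0.0411 0.0396
 0.0425 0.0425 0.0442] mean [ 0.5226 -0.2948  0.041 ] ctr [ 0.5227 -0.2947  0.0442]
w4 [ 0.5227 -0.295   0.042 ] ctr [ 0.5227 -0.2945  0.042 ] yaw -0.08435311187640573
 holes [ 0.5225 -0.2951  0.008 ] yaw -0.07514150235068887 0.12537371503698694
w5 [ 0.5227 -0.2948  0.042 ] ctr [ 0.5225 -0.2949  0.042 ] yaw -0.08500824116440146
 holes [ 0.5226 -0.2948  0.008 ] yaw -0.08398581970113143 0.1257551694041801
[ 0.585  -0.2999  0.0092]
[ 0.4588 -0.2899  0.0022]
```

```bash
python3 -c "
from h import *
togo([.5226,-.2949,.012])"; python3 nudge.py '[[0.03,0.02,0,0,1],[0.032,0.012,0,0,1],[0,0,0,0,1],[0,0,0,0,1],[0,0,0,0,1]]';python3 -c "
from h import *
togo([.5226,-.2949,.012])"
```

```text
tool-axes delta [0.0622 0.0321 0.205 ] toolx yaw -0.08216696305153526 tooly yaw -1.6529634737788674 tilt [ 3.20608914e-04 -5.34289050e-04 -9.99999806e-01]
clock: 8.0
position: [0.5214, -0.2944, 0.2166]
ee_rot: [-3.139, 0.13, 0.001]
force: [-0.2, -0.6, -0.7]
width: 1.002
gripper_force: 0.0
tool-axes delta [0.0013 0.0004 0.2046] toolx yaw -0.08296788018295055 tooly yaw -1.653764241093119 tilt [-6.55504096e-04  1.06218394e-04 -9.99999780e-01]
```

```bash
python3 nudge.py '[[0.001,0,0.03,0,1],[0,0,0.04,0,1],[0,0,0.04,0,1],[0,0,0.04,0,1],[0,0,0.03,0,1],[0,0,0.015,0,1],[0,0,0.01,0,1],[0,0,0,0,1],[0,0,0,0,1]]';python3 -c "
from h import *
togo([.5226,-.2949,.012])"
```

```text
clock: 8.9
position: [0.5242, -0.2944, 0.013]
ee_rot: [3.138, -0.128, 0.003]
force: [0.5, -0.2, 0.0]
width: 0.998
gripper_force: 0.0
tool-axes delta [-0.0015  0.0006  0.001 ] toolx yaw -0.08133849602452815 tooly yaw -1.652135869064387 tilt [ 1.58336480e-03 -7.68908240e-04 -9.99998451e-01]
```

```bash
python3 nudge.py '[[0,0,0,0,0.4],[0,0,0,0,0.4],[0,0,0,0,0.4],[0,0,0,0,0.4],[0,0,0,0,0.4],[0,0,0,0,0.4],[0,0,0,0,0.4],[0,0,0,0,0.4]]' 30;python3 -c "
from h import *
togo([.5226,-.2949,.012])"
```

```text
clock: 9.7
position: [0.5236, -0.2941, 0.0118]
ee_rot: [3.139, -0.128, 0.0]
force: [0.3, -0.2, 1.3]
width: 0.541
gripper_force: 30.0
tool-axes delta [-0.0009  0.0009 -0.0002] toolx yaw -0.08136966254196937 tooly yaw -1.652166015146917 tilt [ 1.29088123e-04 -1.90207512e-04 -9.99999974e-01]
```

```bash
python3 nudge.py '[[0,0,-0.015,0,0.4],[0,0,-0.03,0,0.4],[0,0,-0.04,0,0.4],[0,0,-0.04,0,0.4],[0,0,-0.04,0,0.4],[0,0,-0.04,0,0.4],[0,0,-0.025,0,0.4],[0,0,0,0,0.4]]' ; python3 nudge.py '[[0,0,0,-0.06,0.4],[0,0,0,-0.12,0.4],[0,0,0,-0.135,0.4],[0,0,0,-0.135,0.4],[0,0,0,-0.135,0.4],[0,0,0,-0.135,0.4],[0,0,0,-0.135,0.4],[0,0,0,-0.135,0.4],[0,0,0,-0.135,0.4],[0,0,0,-0.135,0.4]]'; python3 nudge.py '[[0,0,0,-0.135,0.4],[0,0,0,-0.135,0.4],[0,0,0,-0.135,0.4],[0,0,0,-0.1,0.4],[0,0,0,0,0.4],[0,0,0,0,0.4]]'; python3 -c "
from h import *
togo([.5767,.0666,.25])"
```

```text
clock: 10.5
position: [0.5243, -0.2953, 0.2458]
ee_rot: [3.137, -0.129, 0.008]
force: [0.2, 0.1, -4.6]
width: 0.544
gripper_force: 30.0
clock: 11.5
position: [0.5225, -0.2933, 0.2403]
ee_rot: [-2.605, -1.752, 0.002]
force: [0.6, -0.4, -3.8]
width: 0.539
gripper_force: 30.0
clock: 12.1
position: [0.5229, -0.2936, 0.2408]
ee_rot: [-2.095, -2.338, 0.001]
force: [1.3, -0.4, -3.9]
width: 0.542
gripper_force: 30.0
tool-axes delta [ 0.3522  0.0929 -0.0089] toolx yaw 1.6802822484698485 tooly yaw 0.10948736888834067 tilt [-1.51443779e-03  8.65513988e-04 -9.99998479e-01]
```

```bash
python3 nudge.py '[[0.02,0.005,0,0,0.4],[0.04,0.01,0,0,0.4],[0.045,0.012,0,0,0.4],[0.045,0.012,0,0,0.4],[0.045,0.012,0,0,0.4],[0.045,0.012,0,0,0.4],[0.045,0.012,0,0,0.4],[0.04,0.01,0,0,0.4],[0.027,0.008,0,0,0.4],[0,0,0,0,0.4]]' ; python3 nudge.py '[[0,0,0,0,0.4],[0,0,0,0,0.4],[0,0,0,0,0.4]]'; python3 -c "
from h import *
togo([.5767,.0666,.25]);shot('wrist','w6');togo([.5767,.0666,.25])
a=np.load('pics/w6.npz')['im'][50:290,160:400];cv2.imwrite('pics/w6c.png',cv2.resize(a,None,fx=2.5,fy=2.5,interpolation=cv2.INTER_CUBIC))"
```

```text
clock: 13.1
position: [0.5761, 0.0727, 0.2407]
ee_rot: [-2.085, -2.347, -0.001]
force: [-0.2, 1.0, -4.8]
width: 0.54
gripper_force: 30.0
clock: 13.4
position: [0.5762, 0.0647, 0.2417]
ee_rot: [2.096, 2.34, -0.001]
force: [-0.5, 0.4, -4.3]
width: 0.54
gripper_force: 30.0
tool-axes delta [ 0.0018  0.0007 -0.0083] toolx yaw 1.6806728315227288 tooly yaw 0.10987642884924305 tilt [-1.24620513e-04 -4.53495488e-04 -9.99999889e-01]
tool-axes delta [ 0.0017  0.0007 -0.0082] toolx yaw 1.680987086527212 tooly yaw 0.11019075610692189 tilt [ 1.85834281e-05 -2.83941044e-04 -9.99999960e-01]
```

View pics/w6c.png

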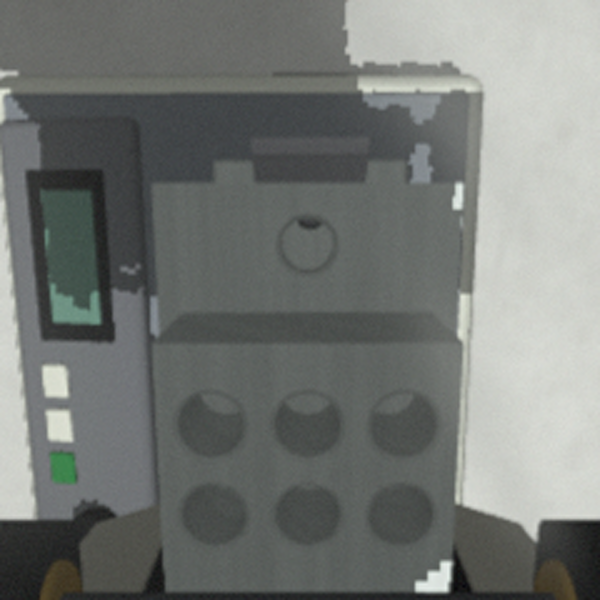

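The wrist view shows the held block over the mixer: its ear hole at crop (308,243), and the well rows at y 424 and 514.

```bash
cat > g.py <<'E'
from h import *
import io,contextlib
with contextlib.redirect_stdout(io.StringIO()): import b
yaw=-.084;e=np.array([np.cos(yaw),np.sin(yaw)])
off=[np.array([at(f,*b.c(*a),.042)[:2]@e for a in L]) for f,L in(("w4",b.A),("w5",b.B))]
off=(off[0]+off[1])/2;off-=off[:12].mean();r1,r2=off[:3].mean(),off[3:6].mean();print("rows",r1,r2)
C,k=cam("w6")
# pose of tool at w6 from saved camera
M=eyes.get_image("wrist")["mount"];T=C@np.linalg.inv(M);print("tcp",T[:3,3].round(4))
c=lambda X,Y:(X/2.5+160-.3,Y/2.5+50-.3)
zb=T[2,3]-.012
def tool(X,Y,z): return T[:3,:3].T@(at("w6",*c(X,Y),z)-T[:3,3])
h=tool(308,243,zb+.008);print("hole->ctr tool",(h-[.063,0,0]).round(4))
w=np.mean([tool(x,424,zb+.042) for x in(211,308,404)],0);print("row1",(w-[r1,0,0]).round(4))
w=np.mean([tool(x,514,zb+.042) for x in(213,308,401)],0);print("row2",(w-[r2,0,0]).round(4))
E
python3 g.py
```

```text
rows 0.03596297083137286 0.020079034775077664
tcp [0.5762 0.0647 0.2417]
hole->ctr tool [ 0.0001 -0.0002  0.004 ]
row1 [-0.0001 -0.0003 -0.03  ]
row2 [-0.0001 -0.0004 -0.03  ]
```

```bash
python3 nudge.py '[[0.0017,0.001,0.02,-0.001,0.4],[0,0,0.03,0,0.4],[0,0,0.03,0,0.4],[0,0,0.018,0,0.4],[0,0,0.008,0,0.4],[0,0,0,0,0.4],[0,0,0,0,0.4],[0,0,0,0,0.4]]' ; cat > av.py <<'E'
from h import *
L=[]
for i in range(5):
    eyes.get_image("top");L.append(pose())
T=np.mean(L,0);print("tcp",T[:3,3].round(4),"sd",np.std(L,0)[:3,3].round(4),"toolx yaw",np.arctan2(T[1,0],T[0,0]).round(4),"err tool",(T[:3,:3].T@(np.array([.5767,.0666,.109])-T[:3,3])).round(4))
print(observe()["force"])
E
python3 av.py
```

```text
clock: 14.3
position: [0.578, 0.0681, 0.137]
ee_rot: [2.091, 2.343, 0.003]
force: [0.3, 0.1, -4.1]
width: 0.542
gripper_force: 30.0
tcp [0.5776 0.0682 0.1366] sd [0.0002 0.     0.0002] toolx yaw 1.6847 err tool [-0.0015 -0.0011  0.0276]
[-1.15332244  0.01983638 -3.78338859]
```

```bash
python3 nudge.py '[[0,0,0,0,0.4],[0,0,0,0,0.4]]'; python3 av.py; python3 nudge.py '[[-0.0012,-0.0009,0,0.002,0.4],[0,0,0,0,0.4],[0,0,0,0,0.4],[0,0,0,0,0.4]]'; python3 av.py
```

```text
clock: 14.75
position: [0.5771, 0.0682, 0.1358]
ee_rot: [2.091, 2.344, 0.0]
force: [-0.1, 0.5, -4.1]
width: 0.543
gripper_force: 30.0
tcp [0.5771 0.0681 0.1357] sd [0. 0. 0.] toolx yaw 1.6847 err tool [-0.0015 -0.0006  0.0267]
[ 0.24928752 -0.58045915 -3.94802187]
clock: 15.4
position: [0.5764, 0.0668, 0.1357]
ee_rot: [-2.094, -2.342, -0.0]
force: [-0.3, -0.0, -4.0]
width: 0.542
gripper_force: 30.0
tcp [0.5764 0.0669 0.1357] sd [0. 0. 0.] toolx yaw 1.6828 err tool [-0.0003  0.0003  0.0267]
[-0.68413405 -0.05033528 -3.703951  ]
```

```bash
python3 -c "
from h import *
shot('wrist','w7')
a=np.load('pics/w7.npz')['im'][80:200,200:360];cv2.imwrite('pics/w7c.png',cv2.resize(a,None,fx=5,fy=5,interpolation=cv2.INTER_CUBIC))
T=pose();X=T[:3,0]
c=np.array([.5767,.0666]);d=np.array([np.cos(1.682),np.sin(1.682)])*.063
for z in(.08,.108):
    p=proj('w7',[*(c+d),z]);print('pin',z,(p-[200,80])*5)"
```

```text
pin 0.08 [418.88937355 313.30830483]
pin 0.108 [419.56168828 325.18594702]
```

View pics/w7c.png

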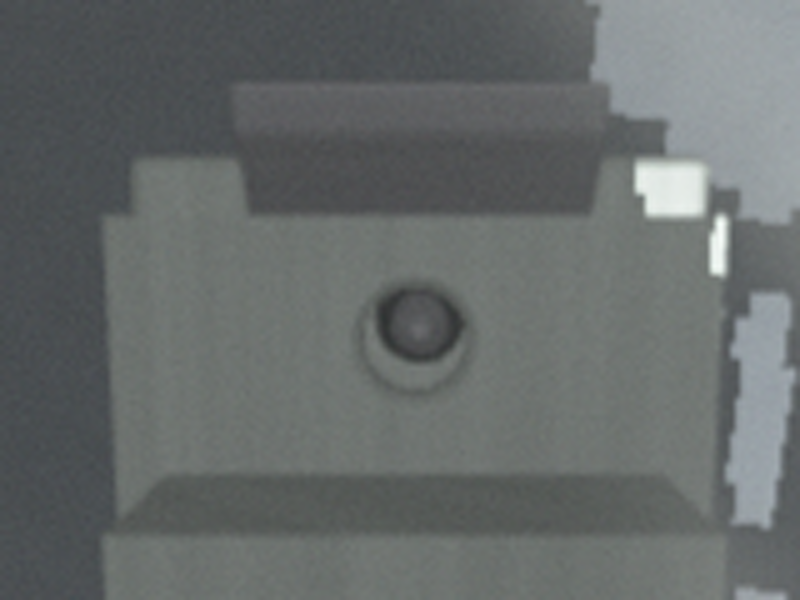

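The pin tip appears inside the ear hole at crop (420,325), with the hole centre at (415,337). That matches the prediction, with about 0.5 mm of sideways error to trim.

```bash
python3 nudge.py '[[-0.0002,0.0005,0,0,0.4],[0,0,0.008,0,0.4],[0,0,0.008,0,0.4],[0,0,0.004,0,0.4],[0,0,0,0,0.4],[0,0,0,0,0.4]]'; python3 av.py; python3 nudge.py '[[0,0,0.003,0,0.4],[0,0,0.002,0,0.4],[0,0,0,0,0.4],[0,0,0,0,0.4]]'; python3 av.py
```

```text
clock: 16.3
position: [0.5768, 0.0666, 0.1155]
ee_rot: [-2.094, -2.342, 0.001]
force: [-0.6, 0.4, -3.1]
width: 0.54
gripper_force: 30.0
tcp [0.5771 0.0667 0.1159] sd [0.     0.     0.0001] toolx yaw 1.6826 err tool [-0.     -0.0004  0.0069]
[ 0.06797394  0.4829607  -3.61593718]
clock: 16.95
position: [0.5768, 0.0667, 0.1106]
ee_rot: [-2.094, -2.342, 0.0]
force: [0.7, -0.4, -4.3]
width: 0.542
gripper_force: 30.0
tcp [0.5769 0.0667 0.1108] sd [0. 0. 0.] toolx yaw 1.6827 err tool [-0.0001 -0.0002  0.0018]
[-0.40436679 -0.92039508 -4.28770927]
```

```bash
python3 nudge.py '[[0,0,0.001,0,0.4],[0,0,0.0005,0,0.4],[0,0,0,0,0.4],[0,0,0,0,0.4]]'; python3 nudge.py '[[0,0,0.001,0,0.4],[0,0,0,0,0.4],[0,0,0,0,0.4]]';  python3 av.py
```

```text
clock: 17.6
position: [0.5769, 0.0667, 0.1092]
ee_rot: [2.094, 2.342, 0.0]
force: [1.0, 0.6, -3.7]
width: 0.542
gripper_force: 30.0
clock: 17.9
position: [0.5771, 0.0668, 0.1084]
ee_rot: [2.093, 2.342, 0.001]
force: [0.2, 0.8, -0.6]
width: 0.542
gripper_force: 30.0
tcp [0.5771 0.0667 0.1084] sd [0. 0. 0.] toolx yaw 1.6828 err tool [-0.0001 -0.0004 -0.0006]
[-0.18277092  0.1719836   0.09664726]
```

```bash
python3 nudge.py '[[0,0,0,0,0.7],[0,0,0,0,0.9],[0,0,0,0,0.9],[0,0,0,0,0.9],[0,0,0,0,0.9],[0,0,0,0,0.9]]'; python3 nudge.py '[[0,0,-0.02,0,0.9],[0,0,-0.03,0,0.9],[0,0,-0.02,0,0.9],[0,0,0,0,0.9],[0,0,0,0,0.9]]'; python3 -c "
from h import *
shot('wrist','w8')
togo([.5767,.0666,.139])
a=np.load('pics/w8.npz')['im'][50:290,160:400];cv2.imwrite('pics/w8c.png',cv2.resize(a,None,fx=2.5,fy=2.5,interpolation=cv2.INTER_CUBIC))
c=np.array([.5767,.0666]);d=np.array([np.cos(1.682),np.sin(1.682)])*.063
for z in(.08,.105,.108):
    p=proj('w8',[*(c+d),z]);print('pin',z,(p-[160,50])*2.5)
p=proj('w8',[*c,.139]);print('top centre',(p-[160,50])*2.5)"
```

```text
clock: 18.75
position: [0.5769, 0.0667, 0.1082]
ee_rot: [2.094, 2.342, 0.0]
force: [1.3, 0.2, 0.7]
width: 0.895
gripper_force: 0.0
clock: 19.25
position: [0.5769, 0.0668, 0.1783]
ee_rot: [2.093, 2.342, 0.001]
force: [-0.0, 0.1, -0.1]
width: 0.901
gripper_force: 0.0
tool-axes delta [-0.0002  0.0003  0.0385] toolx yaw 1.6828389593199022 tooly yaw 0.11204269960914014 tilt [-8.56134331e-04 -1.71565596e-05 -9.99999633e-01]
pin 0.08 [307.24335491 224.89278723]
pin 0.105 [307.2986958  228.41460014]
pin 0.108 [307.30614173 228.88844818]
top centre [307.36526665 483.26231404]
```

View pics/w8c.png

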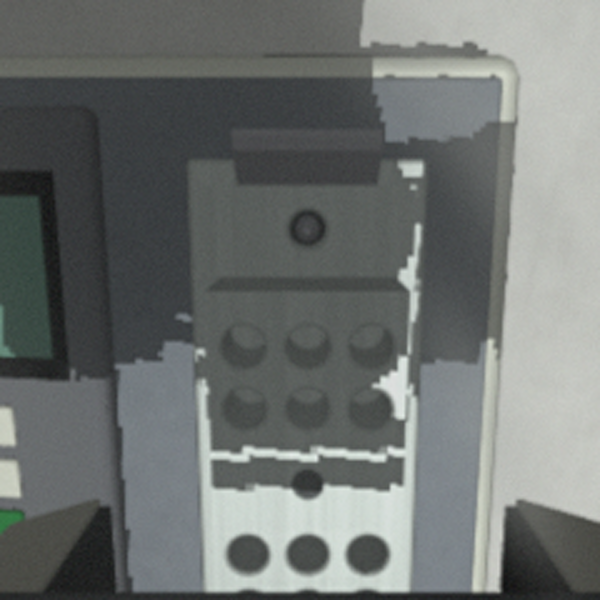

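The pin sits centred in the hole at (307,228), and the block's centre hole is at (307,483), exactly as predicted. The block stands released on the clips, so I shut the fingers and press.

```bash
python3 nudge.py '[[0,0,0,0,0],[0,0,0,0,0],[0,0,0,0,0],[0,0,0,0,0],[0,0,0,0,0],[0,0,0,0,0],[0,0,0,0,0],[0,0,0,0,0]]' 10; python3 nudge.py '[[0,0,0.015,0,0],[0,0,0.015,0,0],[0,0,0.003,0,0],[0,0,0,0,0],[0,0,0,0,0]]'; python3 nudge.py '[[0,0,0.004,0,0],[0,0,0.003,0,0],[0,0,0,0,0]]';python3 av.py
```

```text
clock: 20.1
position: [0.5769, 0.0667, 0.1783]
ee_rot: [2.094, 2.342, 0.0]
force: [-0.7, -0.5, -0.5]
width: 0.25
gripper_force: 0.0
clock: 20.6
position: [0.5773, 0.0667, 0.1458]
ee_rot: [2.094, 2.342, 0.001]
force: [0.2, -0.0, -0.5]
width: 0.007
gripper_force: 0.0
clock: 20.9
position: [0.5769, 0.0667, 0.1381]
ee_rot: [2.094, 2.342, 0.0]
force: [0.7, -0.5, -0.2]
width: 0.003
gripper_force: 0.0
tcp [0.5768 0.0667 0.1382] sd [0. 0. 0.] toolx yaw 1.6827 err tool [-0.0001 -0.0001  0.0292]
[-0.07715412  0.31807281 -0.19096408]
```

```bash
for i in 1 2 3; do python3 nudge.py '[[0,0,0.002,0,0],[0,0,0,0,0]]' | egrep 'pos|force: \['; done
```

```text
position: [0.5775, 0.0667, 0.1366]
force: [-0.9, 0.1, 4.9]
position: [0.578, 0.0667, 0.1352]
force: [-0.7, 0.3, 7.2]
position: [0.5768, 0.0667, 0.1321]
force: [-0.1, 0.4, -0.3]
```

```bash
python3 nudge.py '[[0,0,0.002,0,0],[0,0,0,0,0]]' | egrep 'pos|force: \['; python3 nudge.py '[[0,0,0.002,0,0],[0,0,0,0,0]]' | egrep 'pos|force: \['
```

```text
position: [0.5768, 0.0666, 0.13]
force: [-0.7, 0.4, 1.5]
position: [0.5768, 0.0665, 0.1281]
force: [-0.0, 0.4, 0.4]
```

```bash
python3 nudge.py '[[0,0,0.003,0,0],[0,0,0.002,0,0],[0,0,0,0,0]]' | egrep 'pos|force: \['; python3 nudge.py '[[0,0,0.001,0,0],[0,0,0,0,0]]' | egrep 'pos|force: \['; python3 nudge.py '[[0,0,0.001,0,0],[0,0,0,0,0]]' | egrep 'pos|force: \['; python3 nudge.py '[[0,0,0.001,0,0],[0,0,0,0,0]]' | egrep 'pos|force: \['
```

```text
position: [0.5765, 0.0668, 0.1227]
force: [-0.9, -0.1, 0.9]
position: [0.5768, 0.0667, 0.1224]
force: [-1.7, 0.5, 4.7]
position: [0.5768, 0.0667, 0.1223]
force: [-5.8, -0.8, 14.1]
position: [0.5768, 0.0667, 0.1222]
force: [-9.7, -1.1, 24.2]
```

The fingers stop at 0.122, which is 80 + 42 mm, so the block is flat on the plate. I retreat and look.

```bash
python3 nudge.py '[[0,0,-0.01,0,0],[0,0,-0.03,0,0],[0.0,0,-0.04,0,0],[-0.04,0,-0.03,0,0],[-0.04,0,0,0,0],[-0.02,0,0,0,0],[0,0,0,0,0],[0,0,0,0,0],[0,0,0,0,0]]'; python3 -c "
from h import *
shot('wrist','w9')
a=np.load('pics/w9.npz')['im'][20:260,160:400];cv2.imwrite('pics/w9c.png',cv2.resize(a,None,fx=2.5,fy=2.5,interpolation=cv2.INTER_CUBIC))
c=np.array([.5767,.0666]);d=np.array([np.cos(1.682),np.sin(1.682)])
for n,s,z in(('pinL',.063,.108),('pinR',-.063,.108),('top',0,.122),('noseL',.072,.09),('noseR',-.072,.09)):
    print(n,((proj('w9',[*(c+d*s),z])-[160,20])*2.5).round(1))
for s in(.036,.020,-.020,-.036):print('row',((proj('w9',[*(c+d*s),.122])-[160,20])*2.5).round(1))"
```

```text
clock: 23.95
position: [0.588, -0.0311, 0.2299]
ee_rot: [-2.091, -2.343, -0.0]
force: [0.6, 1.6, -0.1]
width: 0.006
gripper_force: 0.0
pinL [308.  -35.9]
pinR [307.3 378.7]
top [307.7 180.3]
noseL [308.  -47.5]
noseR [307.3 396.5]
row [307.9  50.8]
row [307.8 109.6]
row [307.5 248. ]
row [307.5 300.1]
```

View pics/w9c.png

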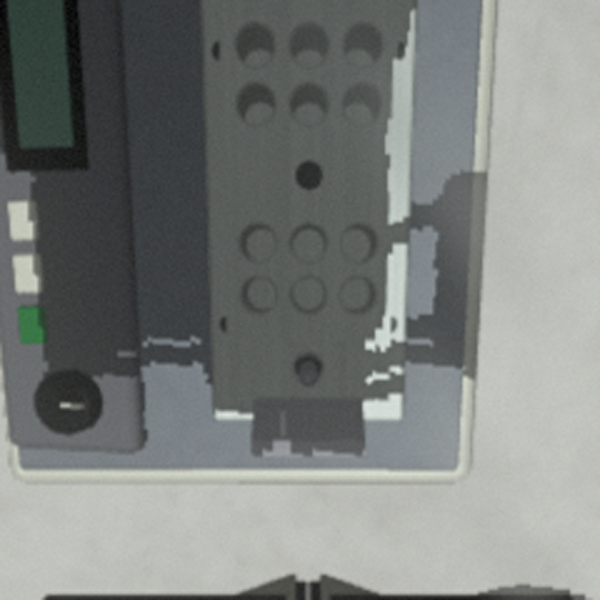

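The block lies on the plate with the right clip over its lower end at (308,425) and the right pin in its hole at (308,368). One last look covers the left clip and both ends.

```bash
python3 nudge.py '[[0.02,0,-0.03,0,0],[0.02,0,-0.03,0,0],[0,0,0,0,0],[0,0,0,0,0],[0,0,0,0,0],[0,0,0,0,0]]'; python3 -c "
from h import *
shot('wrist','w10')
a=np.load('pics/w10.npz')['im'][20:250,180:380];cv2.imwrite('pics/w10c.png',cv2.resize(a,None,fx=2.6,fy=2.6,interpolation=cv2.INTER_CUBIC))
c=np.array([.5767,.0666]);d=np.array([np.cos(1.682),np.sin(1.682)])
for n,s,z in(('pinL',.063,.108),('pinR',-.063,.108),('top',0,.122),('endL',.075,.088),('endR',-.075,.088)):
    print(n,((proj('w10',[*(c+d*s),z])-[180,20])*2.6).round(1))"
```

```text
clock: 24.6
position: [0.583, 0.0066, 0.2892]
ee_rot: [-2.094, -2.341, 0.002]
force: [-1.0, -0.3, -0.4]
width: 0.006
gripper_force: 0.0
pinL [270.  135.8]
pinR [270.  466.5]
top [270.  311.1]
endL [269.9 110.9]
endR [269.9 483.3]
```

View pics/w10c.png

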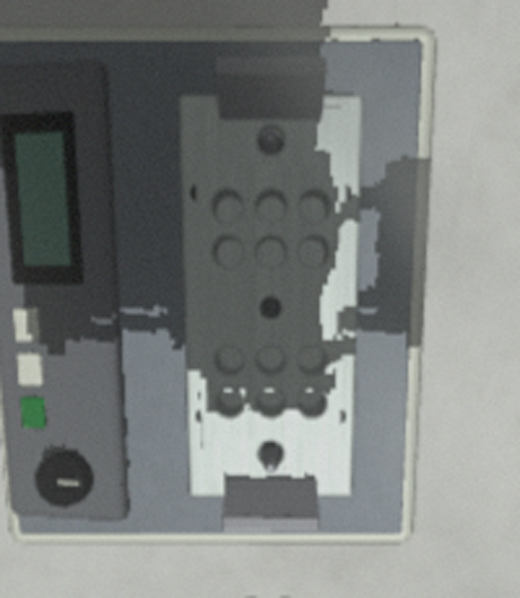

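Both clips overlap the block's ends equally (noses at about y 121 and 476), both pins are in their holes, and the block is centred.

```bash
python3 -c "
from cell import arm, eyes, observe
print(arm.sign_off())"
```

```text
the job is handed in; nothing more can be done
None
```

The silver twelve-well block was set down over both pins, let go on the spring clips, then pressed flat onto the heater plate until both clips snapped over its ends; I handed the job in about 25 s into the 48 s limit, and no verdict was returned.

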